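# Press a toy wheel home with ratchet pliers, then unlock them

## Robot

A 6-joint arm with a two-finger parallel gripper is mounted at the origin on the work surface; the furniture and walls round the work are solid. World frame = base frame: x ahead of the robot, y to its left, z up, the work surface at z = 0. Lengths are in m, angles in rad, forces in N, time in s.
With the tool pointing down it reaches from about 0.35 to 0.775 m from the base axis. Payload 7.3 kg.
Tool frame: the origin (TCP) lies at the very end of the fingers, on their centre line; the grasp point (between the pads) lies 19 mm behind it; z points along the fingers, y is the line along which they close (so a half turn about z gives the same grasp; the last joint's range is limited). The gripper opens to 92 mm and grips with 3 to 60 N. Pads are 19 mm wide; open, the fingers measure 130 mm over their backs; the gripper's body (75 mm by 190 mm) begins 47 mm behind the grasp point.
Start: joints at [-1.293, 0.342, 1.524, -0, 1.275, -0.146], TCP at [0.216, -0.479, 0.227] pointing down, gripper open.
Joint ranges: [-2.53, 2.53], [-0.77, 2.02], [0.04, 2.7], [-1, 4.14], [0.28, 2.66], [-3.11, 3.11]. Speed limits (rad/s): [2.57, 2.57, 3.14, 3.14, 3.14, 3.14].

## Interface

Orientations are given as [roll, pitch, yaw] about the fixed x, y, z axes, in that order (R = Rz(yaw) Ry(pitch) Rx(roll)).
In Python, from cell import robot gives the robot as it stands. The module is installed in compiled form; this text tells all that it offers.
- The arm moves only by the tool arm_command, never from a script. Its argument "moves" is a list of rows, each a list of 3 entries, a list of its own where there are three numbers: the shift along the tool's x, y, z in m, then the turn, a rotation vector about the tool's x, y, z in rad, then the finger opening in m, from 0 to 0.0918. In form: [[[dx, dy, dz], [ax, ay, az], claw], ...]. A call has exactly 5 rows; each row is the pose to reach, as a shift and turn from the pose commanded when the call began, along the tool's axes at that moment; what a row does not reach only later rows make up. A row lasts 1/10 s, in which the tool goes at most 50 mm and 8.59 degrees, less where a joint would pass 70% of its speed; a pose out of reach is approached as far as the arm can. A call with a gripper value outside its range is refused whole. The fingers move at their own pace and stop on an object; "squeeze" is the grip in N (left out, the last holds). Time passes only in rows, so rows that repeat a pose let the fingers close, or fill a call up. It gives the time, the measured TCP pose, the force, the opening and the grip force at its end, in the units of the state.
- robot.observe(): the state, without advancing time (a new reading comes with each control period).
- robot.read_camera(name): name is "side" or "top"; returns the picture (400x640x3 uint8, red, green, blue); there is no depth.
- robot.camera_model(name): a dict with "fx", "fy", "cx", "cy" (pixels), "R" (3x3) and "t" (3): a world point X has camera coordinates R X + t. Camera axes: x right, y down, z forward; pixel columns grow to the right and rows downward; lengths in m; the calibration is good to about 2 mm. A picture is of the moment at which its call begins. camera_model takes no time and is no camera call.
- robot.hand_in(): hands the job in; it is judged then, once.
The state is a dict: "time": time; "qpos": joint angles; "qvel": joint speeds; "joint_efforts": joint torques, N m; "tool_pos": TCP position; "tool_rot": TCP orientation; "contact_force": force on the tool from outside, world axes, zero at the start; "torque": the same for the moment, N m; "opening": finger opening in m; "grip_force": force on a finger pad.
Only numpy, scipy, OpenCV 4.12 (cv2) and the standard library are available. Lean on these libraries where they do the work, as an engineer would, in place of code of your own. Each camera call takes 0.05 s, during which the arm holds its last target. There are 200 camera calls.

## Task

The wooden wheel has crept out of the blue toy truck in the bench pliers. Gently squeeze the pliers by their handles until the wheel is pressed fully home in the truck, and let go so that the ratchet holds them shut by itself; then press the red handle gently down to slip the ratchet, let the pliers spring fully open and take your hand away. Never force the red handle, and leave the stamp, the yo-yo and the toy car where they are.

Things in the scene. Friction and masses are not known exactly. Their poses are not given: they have to be found in the camera images.
- press_stand: bench pliers lying flat on a wooden stand fixed to the table, base 175 x 100 x 14 mm (x -67 to +108). Origin on the table under the vertical pivot; z up, +x along the jaws to the blue truck (x from +21 mm, up to 95 mm high), -x along the handles, over the table towards the robot, y to the left. Ratchet arms cross between the handles 75 mm from the pivot, at most 76 mm high.
- squeeze (a joint): pliers' angle, rad: 0 open, grows as the red paddle swings to the stand's +y, to the black one. A spring opens them (1.5 N at the paddle open, 5.5 N shut). The ratchet holds at about 0.14 and 0.225, each caught 0.01 to 0.02 beyond; either will do. Squeezing takes 3 to 12 N, up to 16 N over a tooth. The wheel comes home from 0.19 to 0.35, as the truck sits; then all is solid: 20 N in 1 mm.
- truck_wheel (a joint): how far the loose wheel (wood, red hub, 26 mm across, at x = +55 mm of the stand, on the truck's left side) is pressed into the truck, m: 0 = 9 mm out, 0.009 = fully home; within 1.5 mm is home. Starts at 0 to 0.003 and stays where it is pushed (6 N). Readings scatter by about 1 mm: feel for the solid stop.
- red_handle: moving right handle with the red paddle (slick, friction 0.15); origin on the pivot, 65 mm up. Springy downward about the pivot: at the paddle it yields from 3 N, slips the ratchet at 2.5 to 5 mm and 5 to 7 N, meets a hard stop at 7 mm and 9 N. Slipped, it swings open under the finger (press again if it catches in the first notch). More than 25 N from the robot in any direction forces it.
- red_top (a point): centre of the red paddle's flat top, 70 mm above the table, moving with it; paddle 34 (along the handle) x 13 x 10 mm high. In the stand's frame it is at x, y = (-98, -39) mm with the pliers open and (-105, -14) mm in the last notch, (-103, -24) mm in the first
- black_top (a point): centre of the flat top of the fixed left handle's black paddle, 34 x 13 x 10 mm high, 70 mm above the table, at (-105, +12) mm in the stand's frame; open, the two paddles measure 68 mm over their outer corners, in the last notch 40 mm
- stamp: wooden shop stamp, 24 x 36 x 66 mm, standing left of the pliers; origin under its centre
- yoyo: red yo-yo lying flat, 56 mm across, 36 mm high, left of the handles; origin under its centre
- toy_car: red wooden toy car, 58 x 102 x 50 mm, farther left of the handles; origin under its centre

How it is judged:
By the outcome, as a careful person would: the job done as asked, in the order asked, and still so for the second after the job is handed in, with the robot touching nothing.
It also fails if it takes over 45 s, if anything falls off the work surface, if the arm or the gripper's body presses on something with over 40 N, if the wrist force passes 120 N, or if a joint passes its speed limit or range.

## Working session

There is one attempt and no reset: what is moved stays moved. The work goes in short steps, Python scripts to look and compute and a tool call to move; the robot and the scene stay as the last step left them, time stands still between calls to the robot, and variables do not carry over. Pictures are saved under pics/ and viewed, at most 10 in all, crops included, and the job is handed in when it is done.

Besides the shell and the picture viewer there is one more tool, called after "Emit:" as a command line: name --argument value ..., lists and objects as JSON in quotes. arm_command: Moves the arm, as the interface text tells. Its arguments: {"type":"object","properties":{"moves":{"type":"array"},"squeeze":{"type":"number"}},"required":["moves"]}

```bash
mkdir -p pics; python3 - <<'E'
from cell import robot
import cv2
s=robot.observe()
print({k:s[k] for k in('time','tool_pos','tool_rot','contact_force','opening')})
for n in('top','side'):
    cv2.imwrite(f'pics/{n}0.png',robot.read_camera(n)[:,:,::-1]); print(n,robot.camera_model(n))
E
```

```text
{'time': 0.0, 'tool_pos': array([ 0.21578209, -0.47815411,  0.22602077]), 'tool_rot': array([-3.14001038e+00, -2.00871979e-04,  4.23809040e-01]), 'contact_force': array([ 0.24638094,  0.66953565, -0.47288232]), 'opening': 0.09173492618248866}
top {'fx': 413.0157327603249, 'fy': 413.0157327603249, 'cx': 320.1703171924442, 'cy': 193.32462549206025, 'R': array([[-0.00583105, -0.999699  , -0.02383089],
       [-0.99874471,  0.00700779, -0.04959736],
       [ 0.04974943,  0.02351177, -0.99848495]]), 't': array([1.66607429e-04, 6.07340246e-01, 8.87306757e-01])}
side {'fx': 419.00113859596934, 'fy': 419.00113859596934, 'cx': 315.4309122498851, 'cy': 193.15545743480075, 'R': array([[-0.96263598, -0.27078292,  0.00292857],
       [-0.14248981,  0.49729704, -0.85579922],
       [ 0.23027944, -0.82424042, -0.51729983]]), 't': array([0.57243774, 0.13413644, 0.74963588])}
```

View pics/top0.png

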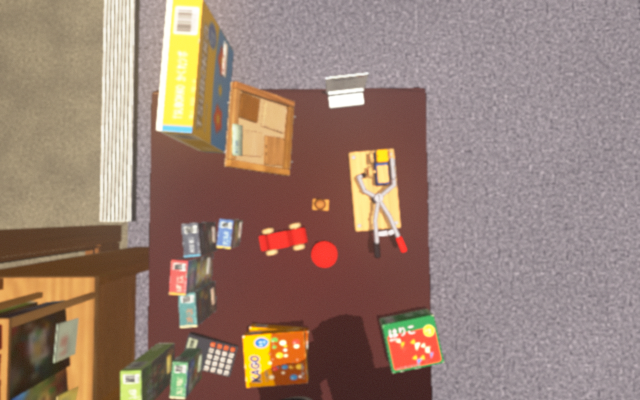

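View pics/side0.png

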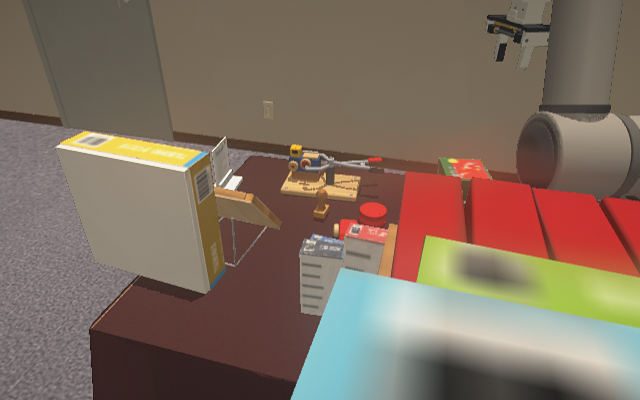

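The top view shows the stand at about px (350–400, 150–232), with the jaws pointing up (+x), the black paddle near (377,251) and the red one near (402,244). The stamp is at (320,204), the yo-yo at (324,255) and the car at (283,238). Next I'll measure the stand and paddles.

```bash
cat > h.py <<'E'
import numpy as np, cv2
from cell import robot
def ray(n,px,z):
    c=robot.camera_model(n); d=c['R'].T@np.array([(px[0]-c['cx'])/c['fx'],(px[1]-c['cy'])/c['fy'],1]); o=-c['R'].T@c['t']
    return o+d*(z-o[2])/d[2]
def proj(n,X):
    c=robot.camera_model(n); p=c['R']@np.asarray(X,float)+c['t']; return np.array([c['fx']*p[0]/p[2]+c['cx'],c['fy']*p[1]/p[2]+c['cy']])
def blobs(m,a=15):
    n,l,s,c=cv2.connectedComponentsWithStats(m.astype(np.uint8)); return [(s[i],c[i].round(1),l==i) for i in range(1,n) if s[i][4]>=a]
def stand2w(p,th,xy): 
    c,s=np.cos(th),np.sin(th); return np.array([c*xy[0]-s*xy[1]+p[0],s*xy[0]+c*xy[1]+p[1]])
E
python3 - <<'E'
from h import *
im=cv2.imread('pics/top0.png'); hsv=cv2.cvtColor(im,cv2.COLOR_BGR2HSV); H,S,V=[hsv[...,i].astype(int) for i in range(3)]
roi=np.zeros(H.shape,bool); roi[140:265,340:420]=1
red=roi&((H<8)|(H>172))&(S>150)&(V>110)
for b in blobs(red): print('red',b[0],b[1],cv2.minAreaRect(np.argwhere(b[2])[:,::-1].astype(np.float32)), ray('top',b[1],.07))
blk=roi&(im.max(2)<38)
for b in blobs(blk): print('blk',b[0],b[1],ray('top',b[1],.07))
wood=roi&(H>10)&(H<28)&(S>60)&(V>140)
m=cv2.morphologyEx(wood.astype(np.uint8),cv2.MORPH_CLOSE,np.ones((9,9)))
b=max(blobs(m),key=lambda b:b[0][4]); r=cv2.minAreaRect(np.argwhere(b[2])[:,::-1].astype(np.float32)); print('base',b[0],r)
print([ray('top',p,.014).round(4) for p in cv2.boxPoints(r)])
crop=cv2.resize(im[135:265,335:425],None,fx=4.4,fy=4.4,interpolation=cv2.INTER_CUBIC); cv2.imwrite('pics/crop0.png',crop)
E
```

```text
red [395 236  13  17 134] [401.2 244.3] ((401.2068786621094, 244.51722717285156), (16.71257972717285, 8.170594215393066), 68.19859313964844) [ 0.49984609 -0.16893492  0.07      ]
base [ 348  148   54   84 3764] ((374.1271057128906, 189.39755249023438), (81.75377655029297, 47.8028678894043), 84.80557250976562)
[array([ 0.7003, -0.0623,  0.014 ]), array([ 0.7089, -0.1666,  0.014 ]), array([ 0.531 , -0.1799,  0.014 ]), array([ 0.5221, -0.0768,  0.014 ])]
```

View pics/crop0.png

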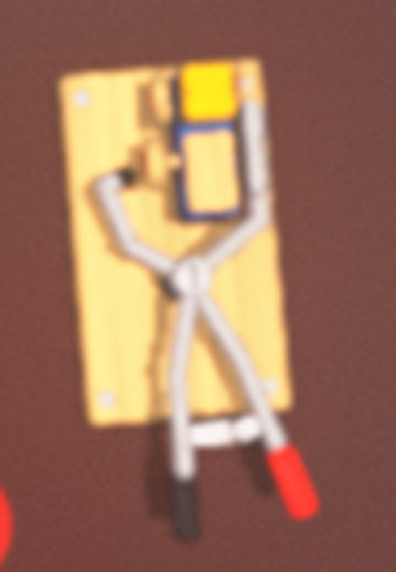

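Stand pose: yaw ≈ 0.078 rad, origin ≈ (0.595, −0.123). The red paddle predicted from that pose matches the measured one within 1 mm. The crop shows red at crop px (293,482) and black at (186,508). I'll move above the handles.

Emit:
arm_command --moves '[[[0.042, -0.0205, 0], [0, 0, 0.07], 0.0915], [[0.084, -0.041, 0], [0, 0, 0.14], 0.0915], [[0.126, -0.0615, 0], [0, 0, 0.21], 0.0915], [[0.168, -0.082, 0], [0, 0, 0.28], 0.0915], [[0.21, -0.102, 0], [0, 0, 0.345], 0.0915]]' --squeeze 5

```text
time: 0.6
tool_pos: [0.3661, -0.2975, 0.2265]
tool_rot: [-3.141, 0.0, 0.076]
contact_force: [-0.3, -0.7, -0.4]
opening: 0.0915
grip_force: 0.0
```

Emit:
arm_command --moves '[[[0.034, -0.035, 0.015], [0, 0, 0], 0.0915], [[0.068, -0.07, 0.03], [0, 0, 0], 0.0915], [[0.103, -0.106, 0.05], [0, 0, 0], 0.0915], [[0.137, -0.141, 0.075], [0, 0, 0], 0.0915], [[0.137, -0.141, 0.1], [0, 0, 0], 0.0915]]'

```text
time: 1.1
tool_pos: [0.4935, -0.1447, 0.1265]
tool_rot: [3.141, -0.003, 0.083]
contact_force: [0.7, -0.8, -0.2]
opening: 0.0916
grip_force: 0.0
```

```bash
python3 - <<'E'
from h import *
s=robot.observe(); print(s['time'],s['tool_pos'],s['tool_rot'],s['contact_force'],s['opening'])
a=robot.read_camera('top')[:,:,::-1]; b=robot.read_camera('side')[:,:,::-1]
f=lambda i,x,y,w,h,k:cv2.resize(i[y:y+h,x:x+w],None,fx=k,fy=k,interpolation=cv2.INTER_CUBIC)
cv2.imwrite('pics/c1.png',np.hstack([f(a,330,135,110,150,3.6),f(b,270,60,110,150,3.6)]))
E
```

```text
1.1 [ 0.49354455 -0.14470454  0.12645424] [ 3.14106250e+00 -2.84220811e-03  8.27377337e-02] [ 0.71395682 -0.82395427 -0.20254182] 0.091551702158499
```

View pics/c1.png

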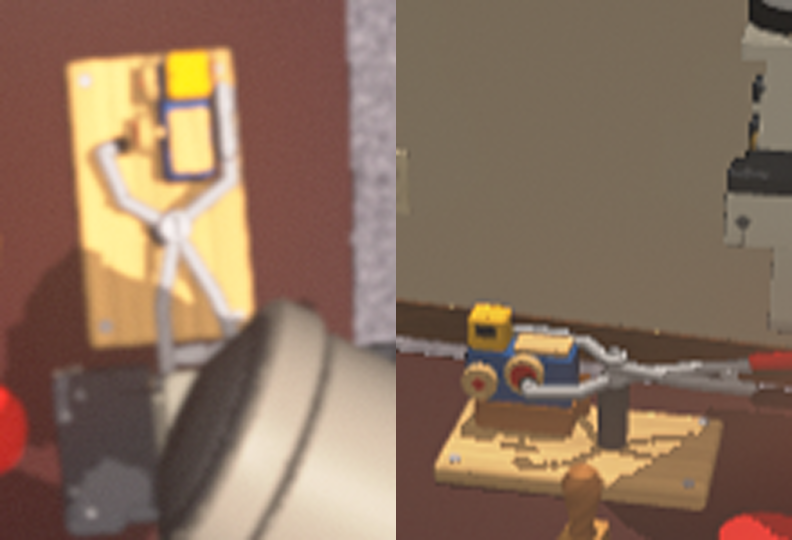

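The top crop shows the gripper body over the handles. The side crop shows the fingers above the red paddle, with the wheel and truck clear. Both margins are about 12 mm, so I'll descend.

Emit:
arm_command --moves '[[[0, 0, 0.025], [0, 0, 0], 0.0915], [[0, 0, 0.05], [0, 0, 0], 0.0915], [[0, 0, 0.068], [0, 0, 0], 0.0915], [[0, 0, 0.08], [0, 0, 0], 0.0915], [[0, 0, 0.08], [0, 0, 0], 0.0915]]'

```text
time: 1.7
tool_pos: [0.49, -0.1485, 0.0463]
tool_rot: [-3.141, 0.002, 0.078]
contact_force: [-1.1, 0.6, 0.4]
opening: 0.0914
grip_force: 0.0
```

```bash
python3 - <<'E'
from h import *
p,th=(.5952,-.123),.078
s=robot.observe(); print(s['time'],s['tool_pos'],s['tool_rot'],s['contact_force'],s['opening'])
d=s['tool_pos'][:2]-p; c,q=np.cos(th),np.sin(th); print('stand frame',c*d[0]+q*d[1],-q*d[0]+c*d[1])
b=robot.read_camera('side')[:,:,::-1]
print(proj('side',[*stand2w(p,th,(-.098,-.039)),.07]),proj('side',[*stand2w(p,th,(-.105,.012)),.07]))
cv2.imwrite('pics/c2.png',cv2.resize(b[90:220,270:420],None,fx=4,fy=4,interpolation=cv2.INTER_CUBIC))
E
```

```text
1.7 [ 0.49004881 -0.14848112  0.04626014] [-3.14080134e+00  1.74676325e-03  7.76667538e-02] [-1.07389391  0.56000271  0.40371916] 0.09137353350137732
stand frame -0.10681699084541707 -0.017210162358367295
[374.58119894 157.93990389] [376.00078778 168.30942407]
```

View pics/c2.png

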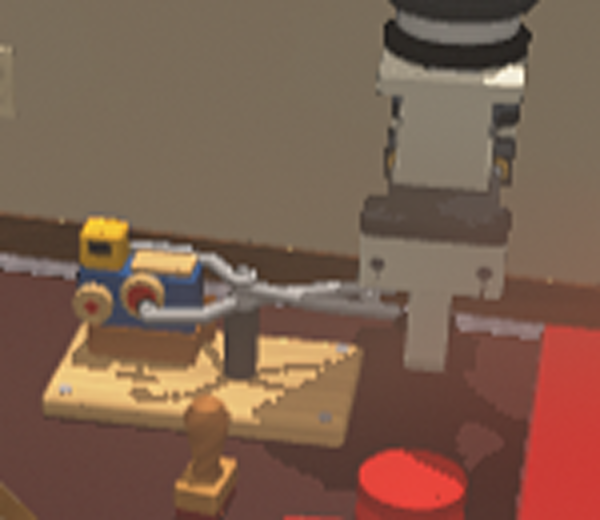

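The fingers straddle both paddles, with the left finger at crop px (430,330) outside the black paddle and clear of the yo-yo. Now I'll close gradually, moving the centre towards black as I go.

Emit:
arm_command --moves '[[[0, -0.001, 0], [0, 0, 0], 0.085], [[0, -0.002, 0], [0, 0, 0], 0.08], [[0, -0.003, 0], [0, 0, 0], 0.076], [[0, -0.003, 0], [0, 0, 0], 0.072], [[0, -0.003, 0], [0, 0, 0], 0.07]]' --squeeze 10

```text
time: 2.25
tool_pos: [0.4908, -0.145, 0.047]
tool_rot: [3.141, -0.001, 0.079]
contact_force: [-0.4, -1.6, 0.1]
opening: 0.0708
grip_force: 0.7
```

Emit:
arm_command --moves '[[[0, -0.001, 0], [0, 0, 0], 0.068], [[0, -0.002, 0], [0, 0, 0], 0.066], [[0, -0.003, 0], [0, 0, 0], 0.064], [[0, -0.004, 0], [0, 0, 0], 0.062], [[0, -0.005, 0], [0, 0, 0], 0.06]]' --squeeze 14

```text
time: 2.75
tool_pos: [0.4904, -0.1404, 0.0468]
tool_rot: [3.14, -0.0, 0.079]
contact_force: [-1.6, -5.5, 0.1]
opening: 0.0605
grip_force: 2.8
```

Emit:
arm_command --moves '[[[0, -0.001, 0], [0, 0, 0], 0.058], [[0, -0.002, 0], [0, 0, 0], 0.056], [[0, -0.003, 0], [0, 0, 0], 0.054], [[0, -0.004, 0], [0, 0, 0], 0.052], [[0, -0.005, 0], [0, 0, 0], 0.05]]' --squeeze 10

```text
time: 3.25
tool_pos: [0.4903, -0.1361, 0.047]
tool_rot: [3.14, -0.001, 0.079]
contact_force: [-0.8, -7.0, -0.3]
opening: 0.0506
grip_force: 3.6
```

Emit:
arm_command --moves '[[[0, -0.001, 0], [0, 0, 0], 0.0485], [[0, -0.0015, 0], [0, 0, 0], 0.047], [[0, -0.0025, 0], [0, 0, 0], 0.0455], [[0, -0.003, 0], [0, 0, 0], 0.044], [[0, -0.004, 0], [0, 0, 0], 0.0425]]'

```text
time: 3.75
tool_pos: [0.49, -0.1333, 0.0471]
tool_rot: [3.138, -0.001, 0.079]
contact_force: [-1.3, -8.9, -0.0]
opening: 0.0429
grip_force: 4.5
```

Emit:
arm_command --moves '[[[0, -0.0005, 0], [0, 0, 0], 0.0418], [[0, -0.001, 0], [0, 0, 0], 0.041], [[0, -0.0015, 0], [0, 0, 0], 0.0402], [[0, -0.002, 0], [0, 0, 0], 0.0394], [[0, -0.0025, 0], [0, 0, 0], 0.0386]]'

```text
time: 4.25
tool_pos: [0.4895, -0.1319, 0.0471]
tool_rot: [3.136, -0.0, 0.08]
contact_force: [-5.1, -19.8, -0.7]
opening: 0.0392
grip_force: 9.8
```

Emit:
arm_command --moves '[[[0, 0, 0], [0, 0, 0], 0.0386], [[0, 0, 0], [0, 0, 0], 0.0386], [[0, 0, 0], [0, 0, 0], 0.0386], [[0, 0, 0], [0, 0, 0], 0.0386], [[0, 0, 0], [0, 0, 0], 0.0386]]'

```text
time: 4.75
tool_pos: [0.4896, -0.132, 0.0472]
tool_rot: [3.136, -0.001, 0.079]
contact_force: [-5.1, -19.9, 1.0]
opening: 0.0392
grip_force: 9.8
```

```bash
python3 - <<'E'
from h import *
s=robot.observe(); print(s['time'],s['tool_pos'],s['contact_force'],s['opening'],s['grip_force'])
f=lambda i,x,y,w,h,k:cv2.resize(i[y:y+h,x:x+w],None,fx=k,fy=k,interpolation=cv2.INTER_CUBIC)
a=robot.read_camera('top')[:,:,::-1];b=robot.read_camera('side')[:,:,::-1]
a0=cv2.imread('pics/top0.png');b0=cv2.imread('pics/side0.png')
cv2.imwrite('pics/c3.png',np.vstack([np.hstack([f(i,345,140,66,50,6),f(j,275,130,66,50,6)]) for i,j in((a0,b0),(a,b))]))
E
```

```text
4.75 [ 0.48959357 -0.13199047  0.04715496] [ -5.09843352 -19.86932816   0.99836177] 0.03917952971626993 9.822111809626222
```

View pics/c3.png

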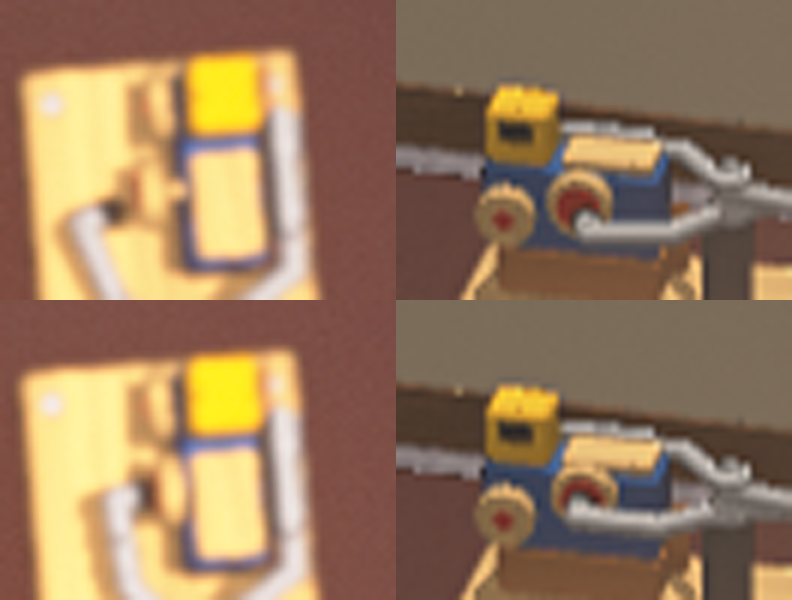

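Top crop: the wheel has moved from (155,190) up against the truck side at (172,490). A steady 20 N, well above the 16 N tooth limit, means it has hit the solid stop, so the wheel is home. Next I'll release slowly onto the ratchet.

Emit:
arm_command --moves '[[[0, 0.0005, 0], [0, 0, 0], 0.041], [[0, 0.0015, 0], [0, 0, 0], 0.044], [[0, 0.003, 0], [0, 0, 0], 0.048], [[0, 0.005, 0], [0, 0, 0], 0.053], [[0, 0.007, 0], [0, 0, 0], 0.058]]'

```text
time: 5.35
tool_pos: [0.4898, -0.135, 0.0466]
tool_rot: [-3.141, 0.0, 0.079]
contact_force: [-0.0, -0.5, -0.2]
opening: 0.056
grip_force: 0.0
```

Emit:
arm_command --moves '[[[0, 0.003, 0], [0, 0, 0], 0.07], [[0, 0.005, 0], [0, 0, 0], 0.08], [[0, 0.006, 0], [0, 0, 0], 0.085], [[0, 0.006, 0], [0, 0, 0], 0.0915], [[0, 0.006, 0], [0, 0, 0], 0.0915]]'

```text
time: 5.85
tool_pos: [0.4903, -0.1414, 0.0467]
tool_rot: [3.142, 0.0, 0.079]
contact_force: [-0.5, -0.4, -0.3]
opening: 0.0901
grip_force: 0.0
```

Emit:
arm_command --moves '[[[0, 0, -0.03], [0, 0, 0], 0.0915], [[0, 0, -0.06], [0, 0, 0], 0.0915], [[-0.04, 0.02, -0.08], [0, 0, 0], 0.07], [[-0.08, 0.04, -0.08], [0, 0, 0], 0.05], [[-0.12, 0.05, -0.08], [0, 0, 0], 0.03]]'

```text
time: 6.35
tool_pos: [0.374, -0.2018, 0.1275]
tool_rot: [3.139, -0.002, 0.079]
contact_force: [-0.6, -0.6, -0.6]
opening: 0.0725
grip_force: 0.0
```

Emit:
arm_command --moves '[[[-0.02, 0.02, 0], [0, 0, 0], 0.02], [[-0.02, 0.02, 0], [0, 0, 0], 0.01], [[-0.02, 0.02, 0], [0, 0, 0], 0.0], [[-0.02, 0.02, 0], [0, 0, 0], 0.0], [[-0.02, 0.02, 0], [0, 0, 0], 0.0]]'

```text
time: 6.85
tool_pos: [0.3569, -0.2216, 0.1266]
tool_rot: [-3.141, -0.0, 0.08]
contact_force: [-0.5, -0.4, -0.2]
opening: 0.0323
grip_force: 0.0
```

```bash
python3 - <<'E'
from h import *
p,th=(.5952,-.123),.078
s=robot.observe(); print(s['time'],s['tool_pos'],s['tool_rot'],s['contact_force'],s['opening'],s['grip_force'])
im=robot.read_camera('top')[:,:,::-1].copy(); b=robot.read_camera('side')[:,:,::-1]
for n,xy in(('first',(-.103,-.024)),('last',(-.105,-.014))): X=[*stand2w(p,th,xy),.07]; print(n,X,proj('top',X),proj('side',X))
for n,i,(x,y,w,h) in(('top',im,(370,225,45,40)),('side',b,(355,140,40,40))):
    hsv=cv2.cvtColor(i[y:y+h,x:x+w],cv2.COLOR_BGR2HSV).astype(int); r=((hsv[...,0]<8)|(hsv[...,0]>172))&(hsv[...,1]>150)&(hsv[...,2]>100)
    for q in blobs(r): c=q[1]+[x,y]; print(n,q[0],c,ray(n,c,.07 if n=='top' else .067))
f=lambda i,x,y,w,h,k:cv2.resize(i[y:y+h,x:x+w],None,fx=k,fy=k,interpolation=cv2.INTER_CUBIC)
cv2.imwrite('pics/c4.png',np.hstack([f(im,340,140,90,130,4.2),f(b,270,90,90*140//90,130,4.2*1)[:546,:420]]))
E
```

```text
6.85 [ 0.35693569 -0.22162947  0.12661948] [-3.14148401e+00 -4.32675009e-05  8.01781957e-02] [-0.45203397 -0.38846109 -0.20890951] 0.03227443803157445 0.0
first [np.float64(0.4943832695452817), np.float64(-0.15495288500934923), 0.07] [394.32409012 247.03265445] [376.28116148 161.00754638]
last [np.float64(0.4916101411407562), np.float64(-0.14513913145364926), 0.07] [389.49114984 248.42488844] [376.84775554 163.04700996]
top [ 15  15  11  18 141] [390.4 248.4] [ 0.49165331 -0.14697799  0.07      ]
side [15 21 14  6 68] [376.5 163.9] [ 0.49238658 -0.14662005  0.067     ]
```

View pics/c4.png

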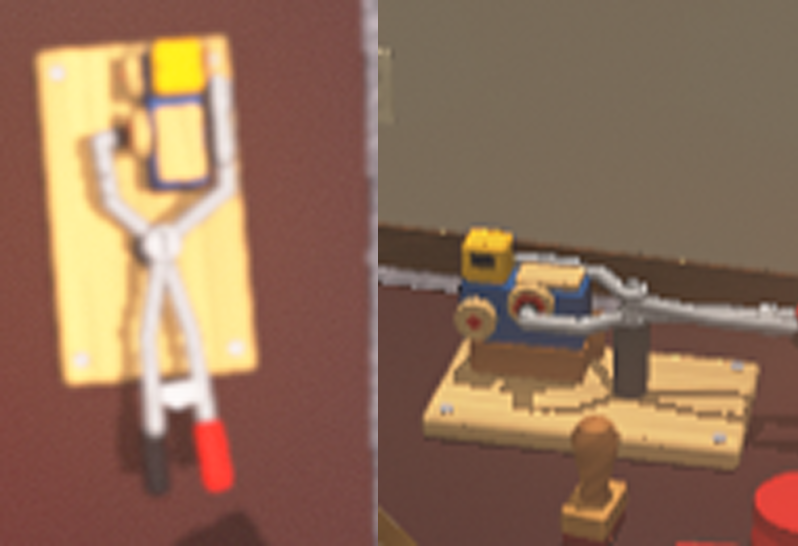

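Top crop: the pliers hold themselves in the last notch. Red is at crop (213,455), i.e. world (0.492, −0.147), and the wheel at (137,130) is tight against the truck. I'll bring the closed fingers over the red paddle, offset outwards so they stay clear of the black one.

Emit:
arm_command --moves '[[[0.035, -0.014, 0], [0, 0, 0], 0.0], [[0.07, -0.028, 0], [0, 0, 0], 0.0], [[0.105, -0.042, 0], [0, 0, 0], 0.0], [[0.141, -0.057, 0], [0, 0, 0], 0.0], [[0.141, -0.057, 0.025], [0, 0, 0], 0.0]]' --squeeze 5

```text
time: 7.45
tool_pos: [0.4984, -0.1529, 0.1038]
tool_rot: [3.138, -0.008, 0.083]
contact_force: [0.2, -0.8, -0.2]
opening: 0.0004
grip_force: 0.0
```

Emit:
arm_command --moves '[[[0, 0, 0.01], [0, 0, 0], 0.0], [[0, 0, 0.018], [0, 0, 0], 0.0], [[0, 0, 0.018], [0, 0, 0], 0.0], [[0, 0, 0.018], [0, 0, 0], 0.0], [[0, 0, 0.018], [0, 0, 0], 0.0]]'

```text
time: 7.95
tool_pos: [0.4926, -0.1549, 0.0846]
tool_rot: [3.141, -0.001, 0.078]
contact_force: [-0.3, 0.4, -0.5]
opening: 0.0001
grip_force: 0.0
```

```bash
python3 - <<'E'
from h import *
s=robot.observe(); print(s['time'],s['tool_pos'],s['tool_rot'],s['contact_force'],s['opening'])
b=robot.read_camera('side')[:,:,::-1]; a=robot.read_camera('top')[:,:,::-1]
f=lambda i,x,y,w,h,k:cv2.resize(i[y:y+h,x:x+w],None,fx=k,fy=k,interpolation=cv2.INTER_CUBIC)
cv2.imwrite('pics/c5.png',np.hstack([f(b,330,110,70,80,6),f(a,360,210,60,80,6)]))
E
```

```text
7.95 [ 0.49258614 -0.15489147  0.08455109] [ 3.14075282e+00 -1.26149089e-03  7.80129312e-02] [-0.30322035  0.40270622 -0.51472739] 8.502005057054666e-05
```

View pics/c5.png

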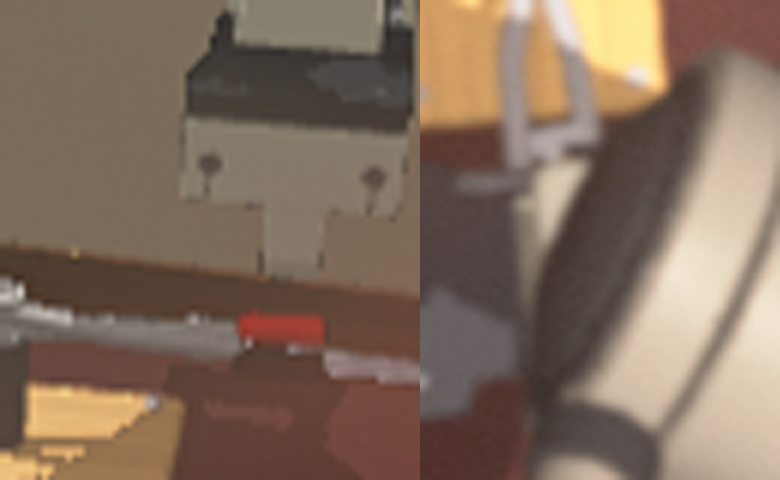

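The side crop shows the fingertips centred at (292,275), right above the red paddle at (282,328). Descending to contact.

Emit:
arm_command --moves '[[[0, -0.001, 0.004], [0, 0, 0], 0.0], [[0, -0.002, 0.008], [0, 0, 0], 0.0], [[0, -0.002, 0.011], [0, 0, 0], 0.0], [[0, -0.002, 0.013], [0, 0, 0], 0.0], [[0, -0.002, 0.0145], [0, 0, 0], 0.0]]'

```text
time: 8.55
tool_pos: [0.4921, -0.1523, 0.0692]
tool_rot: [3.142, 0.0, 0.079]
contact_force: [-2.2, -0.0, 4.7]
opening: 0.0008
grip_force: 2.3
```

Emit:
arm_command --moves '[[[0, 0, 0.0005], [0, 0, 0], 0.0], [[0, 0, 0.001], [0, 0, 0], 0.0], [[0, 0, 0.0015], [0, 0, 0], 0.0], [[0, 0, 0.002], [0, 0, 0], 0.0], [[0, 0, 0.002], [0, 0, 0], 0.0]]'

```text
time: 9.05
tool_pos: [0.4928, -0.1526, 0.0676]
tool_rot: [3.141, -0.001, 0.079]
contact_force: [-0.5, -0.2, 4.0]
opening: 0.0003
grip_force: 2.3
```

Emit:
arm_command --moves '[[[0, 0, 0.0003], [0, 0, 0], 0.0], [[0, 0, 0.0006], [0, 0, 0], 0.0], [[0, 0, 0.0009], [0, 0, 0], 0.0], [[0, 0, 0.0012], [0, 0, 0], 0.0], [[0, 0, 0.0012], [0, 0, 0], 0.0]]'

```text
time: 9.55
tool_pos: [0.4917, -0.152, 0.0655]
tool_rot: [-3.141, 0.001, 0.079]
contact_force: [0.4, -1.0, 1.1]
opening: 0.0004
grip_force: 0.0
```

The force dropped to about 1 N, so the ratchet slipped. I'll lift straight up, withdraw and check.

Emit:
arm_command --moves '[[[0, 0, -0.01], [0, 0, 0], 0.0], [[0, 0, -0.03], [0, 0, 0], 0.0], [[0, 0, -0.06], [0, 0, 0], 0.0], [[-0.04, 0.01, -0.07], [0, 0, 0], 0.0], [[-0.085, 0.03, -0.07], [0, 0, 0], 0.0]]'

```text
time: 10.05
tool_pos: [0.4105, -0.189, 0.1381]
tool_rot: [3.139, -0.004, 0.082]
contact_force: [-0.7, -1.8, 0.5]
opening: 0.0005
grip_force: 0.0
```

Emit:
arm_command --moves '[[[-0.03, 0.03, 0], [0, 0, 0], 0.0], [[-0.05, 0.05, 0], [0, 0, 0], 0.0], [[-0.05, 0.05, 0], [0, 0, 0], 0.0], [[-0.05, 0.05, 0], [0, 0, 0], 0.0], [[-0.05, 0.05, 0], [0, 0, 0], 0.0]]'

```text
time: 10.55
tool_pos: [0.3644, -0.2422, 0.1363]
tool_rot: [3.141, -0.0, 0.079]
contact_force: [0.3, 0.4, -0.0]
opening: 0.0008
grip_force: 0.0
```

```bash
python3 - <<'E'
from h import *
p,th=(.5952,-.123),.078
s=robot.observe(); print(s['time'],s['tool_pos'],s['contact_force'])
im=robot.read_camera('top')[:,:,::-1].copy(); b=robot.read_camera('side')[:,:,::-1]
x,y,w,h=370,225,45,40
hsv=cv2.cvtColor(im[y:y+h,x:x+w],cv2.COLOR_BGR2HSV).astype(int); r=((hsv[...,0]<8)|(hsv[...,0]>172))&(hsv[...,1]>150)&(hsv[...,2]>100)
for q in blobs(r):
    X=ray('top',q[1]+[x,y],.07); d=X[:2]-p; c,k=np.cos(th),np.sin(th); print(q[0],q[1]+[x,y],X,'stand',c*d[0]+k*d[1],-k*d[0]+c*d[1])
f=lambda i,x,y,w,h,k:cv2.resize(i[y:y+h,x:x+w],None,fx=k,fy=k,interpolation=cv2.INTER_CUBIC)
cv2.imwrite('pics/c6.png',np.hstack([f(im,300,140,120,130,4),f(b,275,110,75,130,4)]))
E
```

```text
10.55 [ 0.36439469 -0.24223665  0.13629842] [ 0.34685283  0.37403189 -0.03025689]
[ 25  11  13  17 135] [401.2 244.3] [ 0.49984609 -0.16893492  0.07      ] stand -0.0986432857834165 -0.0383651887518849
```

View pics/c6.png

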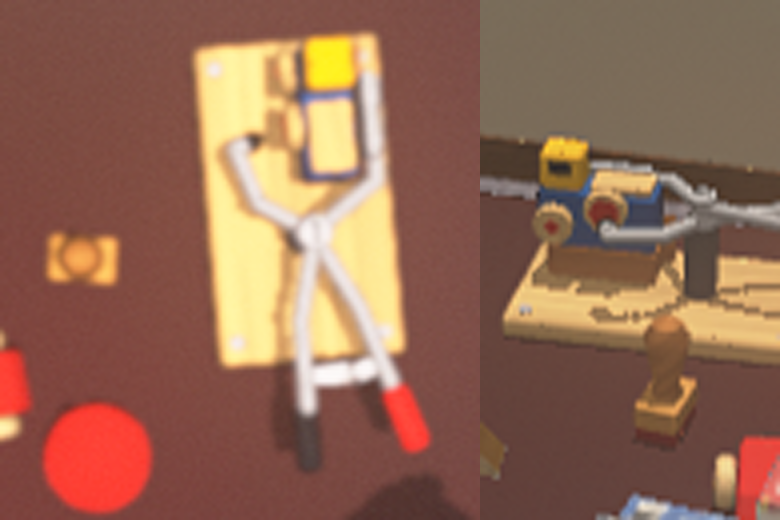

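Red is back at px (401.2, 244.3), exactly its open position. The wheel at (288,130) sits flush like its neighbour, nothing else has moved, and the hand is clear.

```bash
python3 -c "
from cell import robot
print(robot.hand_in())"
```

```text
the job is handed in; nothing more can be done
None
```

I squeezed the wheel home to the solid stop (about 20 N). The ratchet held the pliers in the last notch, a light press on the red handle slipped it, and they sprang fully open; the hand is clear and the job is handed in.

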